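Clip a test coupon into the inspection holder

ROBOT

A 6-joint arm with a two-finger parallel gripper is mounted at the origin on a cart in front of the work surface, level with it; the furniture and walls round the work are solid. World frame = base frame: x ahead of the robot, y to its left, z up, the work surface at z = 0. Lengths are in m, angles in rad, forces in N, time in s.
With the tool pointing down it reaches from about 0.35 to 0.775 m from the base axis. Payload 7.3 kg.
Tool frame: the origin (TCP) lies at the very end of the fingers, on their centre line; the grasp point (between the pads) lies 19 mm behind it; z points along the fingers, y is the line along which they close (so a half turn about z gives the same grasp; the last joint's range is limited). The gripper opens to 92 mm and grips with 3 to 60 N. Pads are 19 mm wide; open, the fingers measure 130 mm over their backs; the gripper's body (75 mm by 190 mm) begins 47 mm behind the grasp point.
Start: joints at [-1.279, 0.342, 1.524, -0, 1.275, -0.146], TCP at [0.223, -0.475, 0.227] pointing down, gripper open.
Joint ranges: [-2.53, 2.53], [-0.77, 2.02], [0.04, 2.7], [-1, 4.14], [0.28, 2.66], [-3.11, 3.11]. Speed limits (rad/s): [2.57, 2.57, 3.14, 3.14, 3.14, 3.14].

INTERFACE

Orientations are given as [roll, pitch, yaw] about the fixed x, y, z axes, in that order (R = Rz(yaw) Ry(pitch) Rx(roll)).
In Python, from cell import robot gives the robot as it stands. The module is installed in compiled form; this text tells all that it offers.
- The arm moves only by the tool arm_command, never from a script. Its argument "moves" is a list of rows, each a list of 3 entries, a list of its own where there are three numbers: the shift along the tool's x, y, z in m, then the turn, a rotation vector about the tool's x, y, z in rad, then the finger opening in m, from 0 to 0.0918. In form: [[[dx, dy, dz], [ax, ay, az], claw], ...]. A call has exactly 5 rows; each row is the pose to reach, as a shift and turn from the pose commanded when the call began, along the tool's axes at that moment; what a row does not reach only later rows make up. A row lasts 1/10 s, in which the tool goes at most 50 mm and 8.59 degrees, less where a joint would pass 70% of its speed; a pose out of reach is approached as far as the arm can. A call with a gripper value outside its range is refused whole. The fingers move at their own pace and stop on an object; "squeeze" is the grip in N (left out, the last holds). Time passes only in rows, so rows that repeat a pose let the fingers close, or fill a call up. It gives the time, the measured TCP pose, the force, the opening and the grip force at its end, in the units of the state.
- robot.observe(): the state, without advancing time (a new reading comes with each control period).
- robot.read_camera(name): name is "side" or "top"; returns the picture (400x640x3 uint8, red, green, blue); there is no depth.
- robot.camera_model(name): a dict with "fx", "fy", "cx", "cy" (pixels), "k1" (the pictures are not rectified: a ray, as slopes to the right and down, at radius r is drawn at 1 + k1 r^2 times it, then the intrinsics apply), "R" (3x3) and "t" (3): a world point X has camera coordinates R X + t. Camera axes: x right, y down, z forward; pixel columns grow to the right and rows downward; lengths in m; the calibration is good to about 2 mm. A picture is of the moment at which its call begins. camera_model takes no time and is no camera call.
- robot.hand_in(): hands the job in; it is judged then, once.
The state is a dict: "time": time; "qpos": joint angles; "qvel": joint speeds; "joint_efforts": joint torques, N m; "tool_pos": TCP position; "tool_rot": TCP orientation; "contact_force": force on the tool from outside, world axes, zero at the start; "torque": the same for the moment, N m; "opening": finger opening in m; "grip_force": force on a finger pad.
Only numpy, scipy, OpenCV 4.12 (cv2) and the standard library are available. Lean on these libraries where they do the work, as an engineer would, in place of code of your own. Each camera call takes 0.05 s, during which the arm holds its last target. There are 200 camera calls.

TASK

Load the test coupon into the holder: with one fingertip press the clip's red thumb bar down and keep it down, and with the other fingertip push the coupon carrier by its yellow tab along the rails, under the lifted nose of the clip, until it is fully home against the end stop. Then let the bar up so that the clip's nose drops into the carrier's notch and locks it, and move clear. Only press and push: the carrier must not be lifted, and the tools and the jar lying around are to be left alone.

Things in the scene. Friction and masses are not known exactly. Their poses are not given: they have to be found in the camera images.
- holder: Coupon holder fixed to the bench, dark steel base. Origin on the bench under the middle line of its rails; x = push direction, z up, y from the rails towards the thumb bar. In this frame, mm (used in all entries): base x -88..60, y -36..82; bed (top of base) z = 8; two aluminium rails along x, inner faces at y = -25 and 25, outer at -32 and 32, tops at z = 15.
- stop (a point): Middle of the end stop's face, halfway up it, at x = 45, y = 0, z = 11.5 in the holder frame; the stop closes the far end of the rails, its top is at z = 15. The carrier's front edge ends up against it.
- clip (a joint): Spring clip hinged on the holder, rad: 0 = closed on the empty bed, grows as the thumb bar is pressed, 0.55 = hard stop. Its nose clears the carrier from about 0.31; 0.40 to 0.45 is a good working value. Resting on the carrier's full-height edge it reads about 0.29, dropped into the notch about 0.10. Middle of the bar: 2.6 N starts it, 5 N holds 0.40. It springs shut when let go.
- clip_nose (a point): Underside of the clip's steel nose, at its middle; it moves with the clip. Closed: x 20..38, y 14..21, underside at z = 9 in the holder frame, so it blocks the carrier's way. The arm to it comes from the hinge pin at y = 40, z = 24 (pin along x; end brackets y 35..45, x -87..-81 and 41..47, tops z = 27).
- thumb_bar (a point): Top of the clip's red ribbed thumb bar, 26 mm out from the pin, at x = -20; moves with the clip. The bar runs x -80..40 and from 5 to 42 mm out from the pin. Closed, it rises outwards at 0.40 rad, this point at about y = 63, z = 36; at 0.40 rad it is level, top at z = 26; at 0.55 this point is at z = 22. A fingertip can slide along it while pressing.
- carrier: Loose aluminium coupon carrier, 50 (x) x 48 (y) x 7 mm plate, green circuit board on top, about 0.14 kg. Origin at the centre of its underside, axes along the holder's. Notch for the nose: x -2.5..20.5, y 6..24, floor 3 mm up. Fully home: origin at x = 20, y = 0, z = 8 in the holder frame, front edge at the stop. It starts between the rails 30 to 45 mm short of that, before the closed nose.
- tab (a point): Middle of the rear (pushing) face of the carrier's upright tab with the yellow end: at the carrier's x = -25, y = 0, 20 mm above its underside. The tab is 30 mm wide (y), 3.5 mm thick and its top is 30 mm above the carrier's underside.
- tweezers: Steel tweezers, 122 mm, lying beside the holder, along its rail on the side away from the clip; leave alone. Origin at the centre of the underside.
- scissors: Scissors with pale blue handles, 134 mm, lying on the bench; leave alone. Origin at the centre of the underside.
- tape_roll: Roll of black tape, 73 mm across, 19 mm high, lying on the bench; leave alone. Origin at the centre of the underside.
- box_cutter: Red box cutter, 96 mm, lying on the bench; leave alone. Origin at the centre of the underside.
- hex_key: Black hex key, 95 mm, lying on the bench; leave alone. Origin at the centre of the underside.
- solder_wick: Small blue spool of solder wick, 42 mm across, 12 mm high; leave alone. Origin at the centre of the underside.
- nippers: Nippers with orange handles, 120 mm, lying on the bench; leave alone. Origin at the centre of the underside.
- flux_jar: Small brown jar with a red lid, 32 mm across, 41 mm high, standing beside the holder's stop end; leave alone. Origin at the centre of the underside.

How it is judged:
By the outcome, as a careful person would: the job done as asked, in the order asked, and still so for the second after the job is handed in, with the robot touching nothing.
It also fails if it takes over 53 s, if anything falls off the work surface, if the arm or the gripper's body presses on something with over 40 N, if the wrist force passes 120 N, or if a joint passes its speed limit or range.

## Working session

There is one attempt and no reset: what is moved stays moved. The work goes in short steps, Python scripts to look and compute and a tool call to move; the robot and the scene stay as the last step left them, time stands still between calls to the robot, and variables do not carry over. Pictures are saved under pics/ and viewed, at most 10 in all, crops included, and the job is handed in when it is done.

Besides the shell and the picture viewer there is one more tool, called in YAML: its name, and indented under it one key for each argument. arm_command: Moves the arm, as the interface text tells. Its arguments: {"type":"object","properties":{"moves":{"type":"array"},"squeeze":{"type":"number"}},"required":["moves"]}

```bash
mkdir -p pics; python3 - <<'E'
from cell import robot
import cv2
for n in("side","top"):
    im=robot.read_camera(n); cv2.imwrite(f"pics/{n}0.png",im[:,:,::-1])
    m=robot.camera_model(n); print(n,m)
s=robot.observe(); print(s)
E
```

```text
side {'fx': 406.6754519918865, 'fy': 406.6754519918865, 'cx': 317.425097003752, 'cy': 201.6731223922674, 'k1': 0.025608115043028616, 'R': array([[-0.90516436, -0.42469418,  0.01767286],
       [-0.2456919 ,  0.48881776, -0.83707388],
       [ 0.34686159, -0.76203153, -0.54680434]]), 't': array([0.50169068, 0.14659019, 0.75262701])}
top {'fx': 491.56553640596945, 'fy': 491.56553640596945, 'cx': 311.3238906351693, 'cy': 198.24518104321842, 'k1': -0.14116555422836374, 'R': array([[ 0.00907902, -0.99994944,  0.00432223],
       [-0.99683135, -0.00939213, -0.07898765],
       [ 0.07902425, -0.00359141, -0.99686622]]), 't': array([0.04962197, 0.53912997, 1.13629424])}
{'time': 0.1, 'qpos': array([-1.27901268e+00,  3.42654029e-01,  1.52490288e+00, -1.28622755e-06,
        1.27540747e+00, -1.45994016e-01]), 'qvel': array([-0.00056025,  0.00042403, -0.00175581,  0.00045183, -0.00014152,
        0.00087641]), 'joint_efforts': array([ 2.33865685e-03, -4.32003343e+01, -2.44695175e+01,  7.19865435e-02,
        5.26276580e-02, -4.56157215e-05]), 'tool_pos': array([ 0.22248088, -0.47513409,  0.22612045]), 'tool_rot': array([-3.14023535e+00, -1.98335450e-04,  4.37777902e-01]), 'contact_force': array([-0.6548676 ,  0.28442689,  0.02279901]), 'torque': array([-0.03040695,  0.01449843, -0.02918622]), 'grip_force': 0.0, 'opening': 0.09224858291606836}
```

View pics/top0.png

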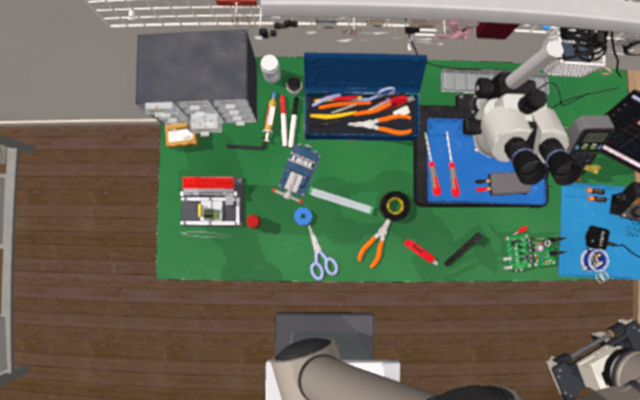

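View pics/side0.png

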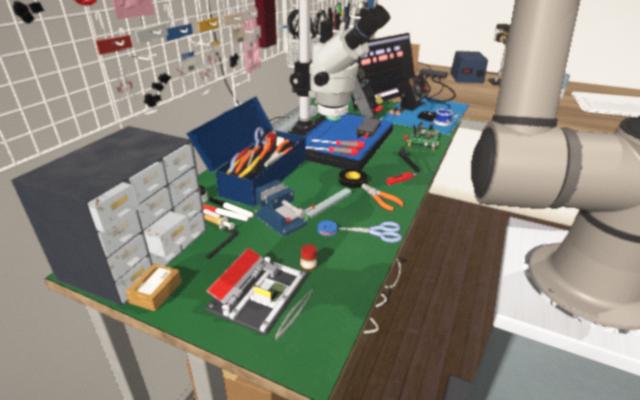

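The top view shows the holder at about (210,205), the bar on the far side at (208,183), and the jar at (253,221) on the stop end, so the push direction is roughly world -y. The side view shows the yellow tab at (263,292). I'll zoom in on both.

```bash
cat > h.py <<'E'
import numpy as np, cv2
from cell import robot
def pix(n,X):
    m=robot.camera_model(n); c=np.atleast_2d(X)@m["R"].T+m["t"]; s=c[:,:2]/c[:,2:]
    s=s*(1+m["k1"]*(s**2).sum(1,keepdims=True)); return s*[m["fx"],m["fy"]]+[m["cx"],m["cy"]]
def ray(n,p):
    m=robot.camera_model(n); d=(np.array(p,float)-[m["cx"],m["cy"]])/[m["fx"],m["fy"]]; s=d.copy()
    for _ in range(20): s=d/(1+m["k1"]*(s@s))
    return -m["R"].T@m["t"], m["R"].T@np.r_[s,1]
def onz(n,p,z):
    o,d=ray(n,p); return o+d*(z-o[2])/d[2]
def tri(a,b):
    (o,d),(q,e)=ray("top",a),ray("side",b)
    s=np.linalg.lstsq(np.c_[d,-e],q-o,rcond=None)[0]; P,Q=o+d*s[0],q+e*s[1]
    return (P+Q)/2, np.linalg.norm(P-Q)
E
python3 - <<'E'
import cv2
from h import *
a=cv2.imread("pics/top0.png")[165:245,165:270]; b=cv2.imread("pics/side0.png")[235:345,195:325]
cv2.imwrite("pics/tc.png",cv2.resize(a,None,fx=7,fy=7,interpolation=cv2.INTER_CUBIC))
cv2.imwrite("pics/sc.png",cv2.resize(b,None,fx=5,fy=5,interpolation=cv2.INTER_CUBIC))
E
```

```text
(no output)
```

View pics/tc.png

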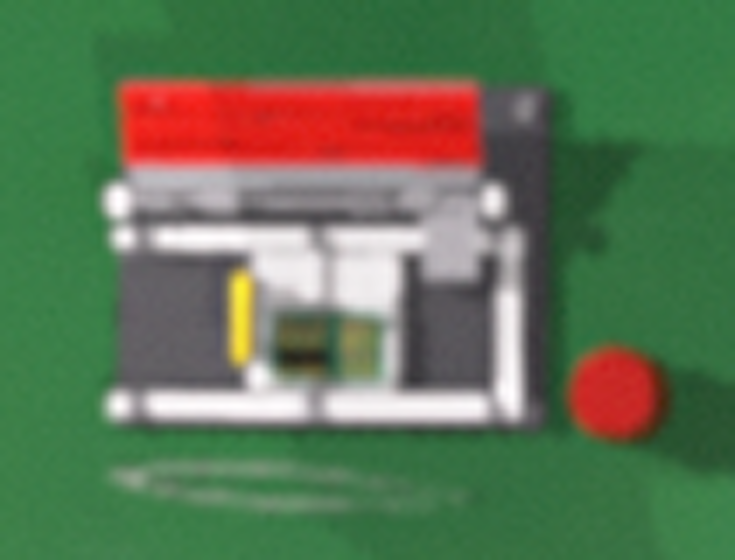

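View pics/sc.png

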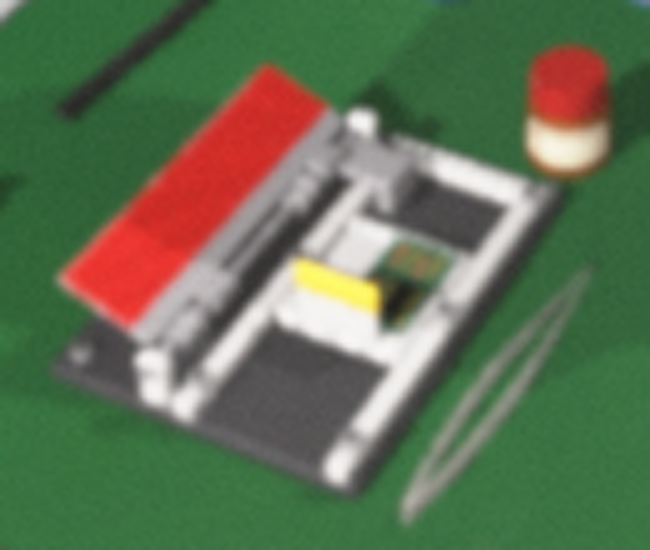

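```bash
python3 - <<'E'
from h import *
T=lambda c:(np.array(c)+.5)/7-.5+[165,165]
S=lambda c:(np.array(c)+.5)/5-.5+[195,235]
L=[("top",T((118,201)),(-84,40,27)),("top",T((491,201)),(44,40,27)),("top",T((547,426)),(60,-36,8)),("top",T((549,88)),(60,82,8)),
("side",S((155,352)),(-84,40,27)),("side",S((362,115)),(44,40,27)),("side",S((352,485)),(-88,-36,8)),("side",S((565,182)),(60,-36,8))]
def fit(L):
    P=np.array([onz(n,p,h[2]/1e3)[:2] for n,p,h in L]); H=np.array([h[:2] for _,_,h in L])/1e3
    pm,hm=P.mean(0),H.mean(0); a=P-pm;b=H-hm
    th=np.arctan2((b[:,0]*a[:,1]-b[:,1]*a[:,0]).sum(),(a*b).sum())
    R=np.array([[np.cos(th),-np.sin(th)],[np.sin(th),np.cos(th)]]); t=pm-R@hm
    print(np.degrees(th),t,"res mm",np.round((P-H@R.T-t)*1e3,1).tolist()); return R,t
for l in (L[:4],L[4:],L): R,t=fit(l)
hf=lambda P:np.round(((P[:2]-t)@R)*1e3,1)
for n,p in [("top",T((229,270))),("top",T((229,365))),("top",T((250,270))),("top",T((250,365))),("side",S((295,263))),("side",S((380,290)))]: print(n,hf(onz(n,p,.038)))
P,e=tri((T((240,317))),S((338,277))); print("tab top tri",hf(P),P[2],e)
print("orange box, cabinet edge", hf(onz("top",(182,135),.03)),hf(onz("top",(200,125),.03)),hf(onz("top",(205,130),.08)))
print("jar",hf(onz("top",T((617,393)),.041)))
E
```

```text
-89.43364316189331 [0.50766602 0.27786096] res mm [[0.2, -0.2], [0.1, 0.6], [1.1, -0.4], [-1.4, 0.0]]
-89.55286358422367 [0.50909422 0.27594624] res mm [[-0.3, 0.2], [-1.2, 0.6], [0.8, 1.3], [0.7, -2.1]]
-89.48422483212674 [0.50839901 0.27691648] res mm [[-0.6, 0.8], [-0.6, 1.6], [0.4, 0.5], [-2.1, 1.0], [0.5, -0.8], [-0.6, -0.4], [1.6, 0.4], [1.3, -3.1]]
top [-43.7  15.3]
top [-43.2 -16.4]
top [-36.6  15.3]
top [-36.1 -16.3]
side [-39.5  14.7]
side [-38.  -16.6]
tab top tri [-39.3  -0.9] 0.03837291865096895 0.0012200286023922086
orange box, cabinet edge [-86.3 178.9] [-43.3 202.9] [-20.  179.5]
jar [ 87.1 -25.4]
```

The fit gives holder yaw −89.5° and origin (0.508, 0.277). The tab's rear face is at about x −42, and it triangulates to 38 mm high, as it should. I'll go above the start point behind the tab, using tool yaw 90.5°.

```bash
cat >> h.py <<'E'
from scipy.spatial.transform import Rotation as Ro
TH=np.radians(-89.5); O=np.array([.508,.277])
RH=np.array([[np.cos(TH),-np.sin(TH)],[np.sin(TH),np.cos(TH)]])
def go(hx,hy,z):
    "shift and turn (tool axes) from the present pose to holder-frame mm"
    s=robot.observe(); A=Ro.from_euler("xyz",s["tool_rot"]); B=Ro.from_euler("xyz",[np.pi,0,TH+np.pi])
    W=np.r_[O+RH@[hx/1e3,hy/1e3],z/1e3]
    h=np.r_[RH.T@(s["tool_pos"][:2]-O),s["tool_pos"][2]]*1e3
    print("t",s["time"],"now",h.round(1),"F holder",(RH.T@s["contact_force"][:2]).round(1),s["contact_force"][2].round(1),"open",s["opening"])
    print("shift",A.inv().apply(W-s["tool_pos"]).round(4),"turn",(A.inv()*B).as_rotvec().round(3))
E
python3 -c "
from h import *
go(-66,33,160)"
```

```text
t 0.1 now [ 749.6 -292.1  226.1] F holder [-0.3 -0.7] 0.0 open 0.09224858291606836
shift [ 0.6349 -0.6064  0.0671] turn [-1.000e-03 -1.000e-03 -1.142e+00]
```

arm_command:
  moves:
    - [[0.036,-0.034,0],[0,0,-0.06],0.07]
    - [[0.072,-0.068,0],[0,0,-0.13],0.06]
    - [[0.108,-0.102,0],[0,0,-0.19],0.05]
    - [[0.144,-0.136,0],[0,0,-0.26],0.05]
    - [[0.18,-0.17,0],[0,0,-0.32],0.05]

```text
time: 0.6
tool_pos: [0.3137, -0.2433, 0.2265]
tool_rot: [-3.141, -0.0, 0.76]
contact_force: [1.3, 1.1, -0.1]
opening: 0.0561
grip_force: 0.0
```

```bash
python3 -c "
from h import *
go(-66,33,160)"
```

```text
t 0.6 now [ 518.5 -198.9  226.5] F holder [-1.1  1.3] -0.1 open 0.05614645071452158
shift [ 0.5684 -0.269   0.0667] turn [-0.   -0.   -0.82]
```

arm_command:
  moves:
    - [[0.045,-0.021,0],[0,0,-0.06],0.05]
    - [[0.09,-0.042,0],[0,0,-0.13],0.05]
    - [[0.135,-0.063,0],[0,0,-0.19],0.05]
    - [[0.18,-0.084,0],[0,0,-0.26],0.05]
    - [[0.22,-0.105,0],[0,0,-0.32],0.05]

```text
time: 1.1
tool_pos: [0.4015, -0.0155, 0.2267]
tool_rot: [3.141, -0.0, 1.081]
contact_force: [0.6, -1.4, -0.5]
opening: 0.0501
grip_force: 0.0
```

```bash
python3 -c "
from h import *
go(-66,33,160)"
```

```text
t 1.1 now [ 291.6 -109.1  226.7] F holder [1.5 0.6] -0.5 open 0.05013252042304776
shift [ 0.382  -0.0462  0.0667] turn [ 0.     0.    -0.499]
```

arm_command:
  moves:
    - [[0.045,-0.005,0],[0,0,-0.08],0.05]
    - [[0.09,-0.01,0],[0,0,-0.15],0.05]
    - [[0.135,-0.016,0],[0,0,-0.22],0.05]
    - [[0.18,-0.022,0],[0,0,-0.3],0.05]
    - [[0.22,-0.027,0],[0,0,-0.38],0.05]

```text
time: 1.6
tool_pos: [0.4816, 0.1911, 0.2263]
tool_rot: [-3.141, 0.0, 1.462]
contact_force: [0.4, -0.8, 0.4]
opening: 0.0496
grip_force: 0.0
```

```bash
python3 -c "
from h import *
go(-66,33,120)"
```

```text
t 1.6 now [ 85.7 -27.1 226.3] F holder [0.8 0.4] 0.4 open 0.0496168055677596
shift [0.1577 0.042  0.1063] turn [-0.     0.    -0.118]
```

arm_command:
  moves:
    - [[0.04,0.01,0.01],[0,0,-0.04],0.05]
    - [[0.08,0.02,0.03],[0,0,-0.08],0.05]
    - [[0.12,0.032,0.06],[0,0,-0.118],0.05]
    - [[0.158,0.042,0.1],[0,0,-0.118],0.05]
    - [[0.158,0.042,0.126],[0,0,-0.118],0.05]

```text
time: 2.1
tool_pos: [0.5411, 0.3444, 0.0981]
tool_rot: [-3.141, -0.001, 1.579]
contact_force: [1.0, 0.3, -0.5]
opening: 0.05
grip_force: 0.0
```

```bash
python3 - <<'E'
from h import *
go(-66,33,60)
a=robot.read_camera("side")[:,:,::-1][185:345,160:360]; b=robot.read_camera("top")[:,:,::-1][125:245,150:290]
a=cv2.resize(a,None,fx=3,fy=3,interpolation=cv2.INTER_CUBIC)
cv2.imwrite("pics/s1.png",a)
E
```

```text
t 2.1 now [-67.1  33.7  98.1] F holder [-0.3  1. ] -0.5 open 0.0499821651177316
shift [-0.0012 -0.0007  0.0381] turn [-0.    -0.001 -0.001]
```

View pics/s1.png

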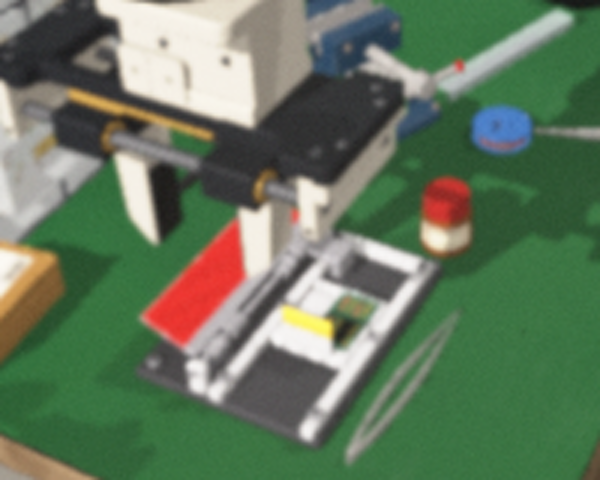

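The fingers hang above the holder, with the bar finger's tip at about (157,243) and the tab finger's tip at about (262,275) in the crop. I'll check the finger geometry against the projection.

```bash
python3 - <<'E'
from h import *
s=robot.observe();p=s["tool_pos"]
for hx in(-9.5,9.5):
  for hy in(-44,-25,25,44):
    w=np.r_[p[:2]+RH@[hx/1e3,hy/1e3],p[2]]; print(hx,hy,((pix("side",w)[0]-[160,185])*3).round())
im=robot.read_camera("top")[:,:,::-1]; cv2.imwrite("pics/t1.png",cv2.resize(im[95:255,130:290],None,fx=3.7,fy=3.7,interpolation=cv2.INTER_CUBIC))
E
```

```text
-9.5 -44 [286. 286.]
-9.5 -25 [254. 274.]
-9.5 25 [171. 245.]
-9.5 44 [141. 234.]
9.5 -44 [306. 262.]
9.5 -25 [274. 251.]
9.5 25 [193. 223.]
9.5 44 [163. 212.]
```

View pics/t1.png

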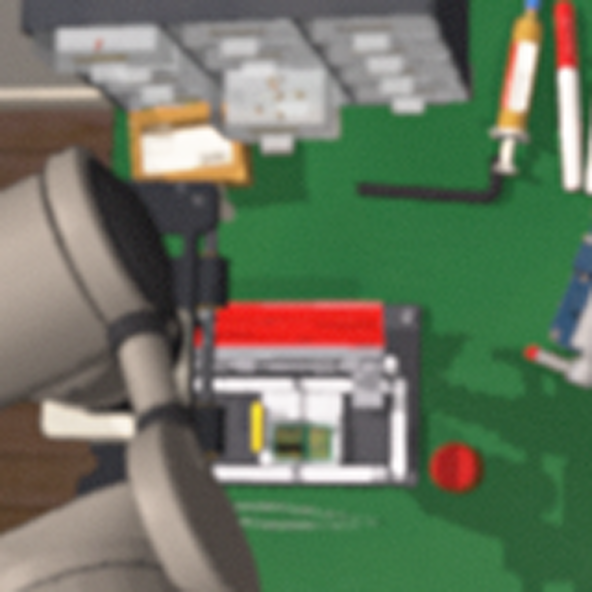

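Only about 10 mm of each fingertip is thick, so I'll widen the opening to 60 mm. The tab finger then sits near y −1 and the bar finger near 69. Next is the descent to just above the bar.

arm_command:
  moves:
    - [[-0.001,0,0.01],[0,0,0],0.055]
    - [[-0.001,0,0.02],[0,0,0],0.06]
    - [[-0.001,0,0.03],[0,0,0],0.06]
    - [[-0.001,0,0.04],[0,0,0],0.06]
    - [[-0.001,0,0.05],[0,0,0],0.06]

```text
time: 2.75
tool_pos: [0.5412, 0.3398, 0.0502]
tool_rot: [3.141, -0.0, 1.575]
contact_force: [-0.1, -0.5, 0.2]
opening: 0.06
grip_force: 0.0
```

```bash
python3 - <<'E'
from h import *
go(-66,34,25)
a=robot.read_camera("side")[:,:,::-1][215:345,180:340]
cv2.imwrite("pics/s2.png",cv2.resize(a,None,fx=4,fy=4,interpolation=cv2.INTER_CUBIC))
E
```

```text
t 2.75 now [-62.6  33.7  50.2] F holder [ 0.5 -0.1] 0.2 open 0.05995200506502002
shift [0.0034 0.0002 0.0252] turn [ 0.    -0.    -0.004]
```

View pics/s2.png

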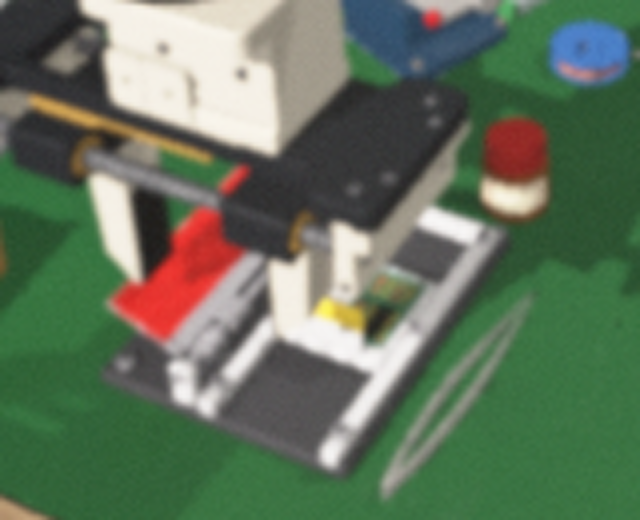

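The tab finger's tip, at about (290,335), is behind the yellow tab, and the bar finger's tip, at about (140,275), is over the red bar. Now press down.

arm_command:
  moves:
    - [[0.002,0,0.006],[0,0,-0.004],0.06]
    - [[0.002,0,0.012],[0,0,-0.004],0.06]
    - [[0.002,0,0.018],[0,0,-0.004],0.06]
    - [[0.002,0,0.022],[0,0,-0.004],0.06]
    - [[0.002,0,0.025],[0,0,-0.004],0.06]

```text
time: 3.3
tool_pos: [0.5423, 0.3424, 0.0262]
tool_rot: [3.139, -0.001, 1.58]
contact_force: [3.2, 0.3, 4.7]
opening: 0.0601
grip_force: 2.3
```

```bash
python3 - <<'E'
from h import *
go(-52,34,25)
E
```

```text
t 3.3 now [-65.1  34.9  26.2] F holder [-0.3  3.2] 4.7 open 0.06010452714370207
shift [-0.0131 -0.0009  0.0012] turn [ 0.003 -0.001  0.   ]
```

arm_command:
  moves:
    - [[-0.003,0,0.001],[0,0,0],0.06]
    - [[-0.006,0,0.001],[0,0,0],0.06]
    - [[-0.009,0,0.001],[0,0,0],0.06]
    - [[-0.012,0,0.001],[0,0,0],0.06]
    - [[-0.015,0,0.001],[0,0,0],0.06]

```text
time: 3.8
tool_pos: [0.5411, 0.3271, 0.0249]
tool_rot: [3.142, -0.0, 1.58]
contact_force: [-0.4, 5.2, 4.5]
opening: 0.0598
grip_force: 2.8
```

```bash
python3 - <<'E'
from h import *
go(-14.5,34,25)
a=robot.read_camera("side")[:,:,::-1][215:345,180:340]
cv2.imwrite("pics/s3.png",cv2.resize(a,None,fx=4,fy=4,interpolation=cv2.INTER_CUBIC))
E
```

```text
t 3.8 now [-49.8  33.5  24.9] F holder [-5.2 -0.4] 4.5 open 0.05983479153058201
shift [-0.0353  0.0005 -0.0001] turn [ 0. -0.  0.]
```

View pics/s3.png

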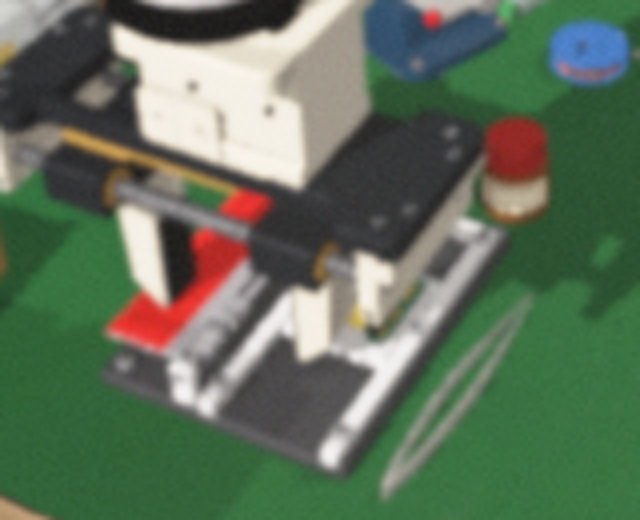

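The bar is level under its finger at about (165,300), and the tab finger has reached the tab at about (320,340), with 5 N along the push. Continue pushing.

arm_command:
  moves:
    - [[-0.003,0,0],[0,0,0],0.06]
    - [[-0.006,0,0],[0,0,0],0.06]
    - [[-0.009,0,0],[0,0,0],0.06]
    - [[-0.012,0,0],[0,0,0],0.06]
    - [[-0.015,0,0],[0,0,0],0.06]

```text
time: 4.35
tool_pos: [0.5413, 0.3121, 0.0249]
tool_rot: [3.141, -0.0, 1.58]
contact_force: [0.4, 4.8, 5.7]
opening: 0.0599
grip_force: 2.9
```

arm_command:
  moves:
    - [[-0.003,0,0],[0,0,0],0.06]
    - [[-0.006,0,0],[0,0,0],0.06]
    - [[-0.008,0,0],[0,0,0],0.06]
    - [[-0.01,0,0],[0,0,0],0.06]
    - [[-0.012,0,0],[0,0,0],0.06]

```text
time: 4.85
tool_pos: [0.5414, 0.3001, 0.0249]
tool_rot: [3.141, -0.0, 1.58]
contact_force: [-0.7, 4.6, 5.2]
opening: 0.0602
grip_force: 2.9
```

```bash
python3 - <<'E'
from h import *
go(-14.5,34,25)
a=robot.read_camera("side")[:,:,::-1][215:345,180:340]
cv2.imwrite("pics/s4.png",cv2.resize(a,None,fx=4,fy=4,interpolation=cv2.INTER_CUBIC))
E
```

```text
t 4.85 now [-22.8  33.6  24.9] F holder [-4.6 -0.7] 5.2 open 0.06016473654154669
shift [-0.0083  0.0004 -0.0001] turn [ 0. -0.  0.]
```

arm_command:
  moves:
    - [[-0.002,0,0],[0,0,0],0.06]
    - [[-0.0035,0,0],[0,0,0],0.06]
    - [[-0.005,0,0],[0,0,0],0.06]
    - [[-0.006,0,0],[0,0,0],0.06]
    - [[-0.007,0,0],[0,0,0],0.06]

```text
time: 5.4
tool_pos: [0.5417, 0.2941, 0.0252]
tool_rot: [3.141, -0.002, 1.579]
contact_force: [0.4, 9.7, 7.9]
opening: 0.0602
grip_force: 6.1
```

```bash
python3 - <<'E'
from h import *
go(-14.5,34,25)
a=robot.read_camera("side")[:,:,::-1][215:345,180:340]
cv2.imwrite("pics/s4.png",cv2.resize(a,None,fx=4,fy=4,interpolation=cv2.INTER_CUBIC))
E
```

```text
t 5.4 now [-16.8  33.9  25.2] F holder [-9.7  0.4] 7.9 open 0.06016098469665584
shift [-0.0023  0.0001  0.0002] turn [ 0.001 -0.002 -0.001]
```

View pics/s4.png

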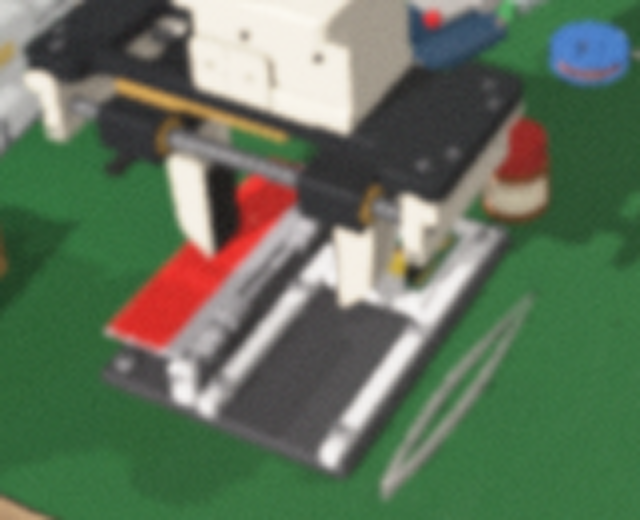

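The carrier has moved under the nose and the push force has jumped to 10 N, about where the stop should be. A small extra push will confirm it.

arm_command:
  moves:
    - [[-0.0005,0,0],[0,0,0],0.06]
    - [[-0.001,0,0],[0,0,0],0.06]
    - [[-0.0015,0,0],[0,0,0],0.06]
    - [[-0.002,0,0],[0,0,0],0.06]
    - [[-0.002,0,0],[0,0,0],0.06]

```text
time: 5.95
tool_pos: [0.5419, 0.2938, 0.0259]
tool_rot: [3.139, -0.005, 1.578]
contact_force: [-0.7, 14.3, 7.6]
opening: 0.0603
grip_force: 7.9
```

The carrier only moved 0.3 mm for a 2 mm command and the force rose to 14 N, so it is against the stop. I'll back off the tab with the bar still held, then lift.

arm_command:
  moves:
    - [[0.002,0,0],[0,0,0],0.06]
    - [[0.004,0,0],[0,0,0],0.06]
    - [[0.006,0,0],[0,0,0],0.06]
    - [[0.008,0,0],[0,0,0],0.06]
    - [[0.009,0,0],[0,0,0],0.06]

```text
time: 6.45
tool_pos: [0.5411, 0.2993, 0.0244]
tool_rot: [-3.14, 0.001, 1.579]
contact_force: [1.2, -3.7, 4.4]
opening: 0.0599
grip_force: 2.5
```

arm_command:
  moves:
    - [[0,0,-0.005],[0,0,0],0.06]
    - [[0,0,-0.01],[0,0,0],0.06]
    - [[0,0,-0.016],[0,0,0],0.06]
    - [[0,0,-0.025],[0,0,0],0.06]
    - [[0,0,-0.04],[0,0,0],0.06]

```text
time: 6.95
tool_pos: [0.5408, 0.3, 0.0645]
tool_rot: [-3.14, 0.001, 1.58]
contact_force: [0.3, -0.3, -0.3]
opening: 0.0599
grip_force: 0.0
```

arm_command:
  moves:
    - [[0.02,0,-0.03],[0,0,0],0.06]
    - [[0.04,0,-0.06],[0,0,0],0.06]
    - [[0.06,0,-0.09],[0,0,0],0.06]
    - [[0.08,0,-0.1],[0,0,0],0.06]
    - [[0.1,0,-0.1],[0,0,0],0.06]

```text
time: 7.45
tool_pos: [0.5413, 0.4016, 0.1682]
tool_rot: [3.137, -0.003, 1.58]
contact_force: [0.5, -0.0, -0.2]
opening: 0.0605
grip_force: 0.0
```

```bash
python3 - <<'E'
from h import *
go(-14.5,34,25)
a=robot.read_camera("side")[:,:,::-1][235:345,195:325]; b=robot.read_camera("top")[:,:,::-1][165:245,165:270]
a=cv2.resize(a,(400,340),interpolation=cv2.INTER_CUBIC);b=cv2.resize(b,(400,305),interpolation=cv2.INTER_CUBIC);b=cv2.copyMakeBorder(b,0,35,0,0,0)
cv2.imwrite("pics/end.png",np.hstack([a,b]))
E
```

```text
t 7.45 now [-124.3   34.4  168.2] F holder [0.1 0.5] -0.2 open 0.060457374071738706
shift [-0.1102 -0.0011  0.1429] turn [ 0.004 -0.003  0.   ]
```

View pics/end.png

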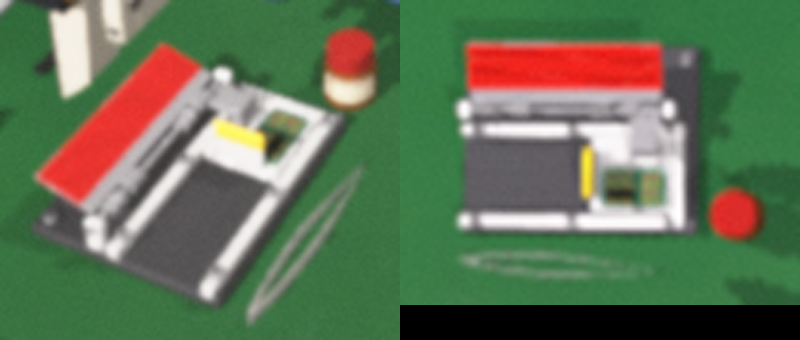

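The carrier's front edge is against the stop, the tab has moved forward, and the tools and jar haven't moved. I'll check the clip angle from the bar's shift in the side view.

```bash
python3 - <<'E'
from h import *
def corner(im):
    h=cv2.cvtColor(im[225:315,190:272],cv2.COLOR_BGR2HSV); m=(((h[...,0]<8)|(h[...,0]>172))&(h[...,1]>150)&(h[...,2]>100)).astype(np.uint8)
    c=max(cv2.findContours(m,0,2)[0],key=cv2.contourArea); x,y,w,hh=cv2.boundingRect(c); M=cv2.moments(c)
    return x+190,y+225,w,hh,M["m10"]/M["m00"]+190,M["m01"]/M["m00"]+225
print(corner(cv2.imread("pics/side0.png")),corner(np.ascontiguousarray(robot.read_camera("side")[:,:,::-1])))
for a in(0,.1,.29,.4):
    P=[]
    for x in(-80,40):
        for r in(5,42):
            b=.4-a; P.append(np.r_[O+RH@[x/1e3,(40+r*np.cos(b)-2*np.sin(b))/1e3],(24+r*np.sin(b)+2*np.cos(b))/1e3])
    print(a,pix("side",np.array(P)).mean(0).round(2),pix("side",P[1])[0].round(1))
E
```

```text
(209, 249, 51, 50, 233.44293048973142, 273.68463665086887) (208, 250, 52, 50, 233.12350919749343, 274.35172832019407)
0 [235.8  274.33] [206.7 289.6]
0.1 [235.44 275.08] [206.2 291. ]
0.29 [235.08 276.69] [205.8 294.1]
0.4 [235.05 277.72] [205.9 296. ]
```

The bar's centroid shifted by (−0.32, +0.67) px. The prediction for 0.10 rad is (−0.36, +0.75), so the nose is in the notch. Hand in.

```bash
python3 -c "
from cell import robot
print(robot.hand_in())"
```

```text
the job is handed in; nothing more can be done
None
```

The carrier is home against the stop, the clip's nose is locked in its notch (about 0.10 rad by the camera), the arm is clear, and the job was handed in at about 7.5 s.

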